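Prop the overhanging display shelf with the screw jack

ROBOT

A 7-joint arm with a two-finger parallel gripper is mounted at the origin on the work surface. World frame = base frame: x ahead of the robot, y to its left, z up, the work surface at z = 0. Lengths are in mm, angles in degrees, forces in N, time in s.
With the tool pointing down it reaches from about 375 to 925 mm from the base axis. Payload 3.1 kg.
Tool frame: the origin (TCP) lies midway between the tips of the shut fingers; the grasp point (between the pads) lies ctrl.grip_depth behind it (ctrl.grip_depth is the distance from the TCP to the grasp point, in mm); z points along the fingers, y is the line along which they close (so a half turn about z gives the same grasp; the last joint's range is limited). The gripper opens to 85 mm and grips with 20 to 120 N. Pads are 22 mm wide; open, the fingers measure 114 mm over their backs; the gripper's body (76 mm by 85 mm) begins 54 mm behind the grasp point. The pads swing forward as they close: fully open they stand 13 mm farther back than shut.
Start: joints at [60.63, 21.939, 2.515, 91.553, -1.026, 66.532, -2.859], TCP at [261.973, -594.872, 231.269] pointing down, gripper open.
Joint ranges: [-149.38, 149.38], [-23.57, 123.04], [-84.95, 90], [0, 143.3], [-89.99, 269.99], [3.08, 112.72], [-163.45, 163.45]. Speed limits (degrees/s): [159.86, 159.86, 180, 180, 180, 180, 180].

INTERFACE

Orientations are given as a 3x3 rotation matrix whose columns are the frame's x, y, z axes.
In Python, from plant import ctrl gives the robot as it stands. The module is installed in compiled form; this text tells all that it offers.
- The arm moves only by the shell command python3 -m crank 'ROWS' [FORCE]. ROWS is JSON, one flat list of numbers, 7 for each row, row after row: the finger opening in cm, from 0 to 8.54, then the shift along the tool's x, y, z in cm, then the turn, a rotation vector about the tool's x, y, z in rad. A call has 1 to 5 rows; each row shifts and turns the commanded pose from where the row before left it, along the tool's axes as they then stand; what a row does not reach is not made up. A row lasts 1/10 s, in which the tool goes at most 50 mm and 8.59 degrees, less where a joint would pass 70% of its speed; a pose out of reach is approached as far as the arm can. A call is refused whole if a number of a shift passes 5 or a number of a turn 0.15, either way. A call with a gripper value outside its range is refused whole. The fingers move at their own pace and stop on an object; FORCE is the grip in N (left out, the last holds). Time passes only in rows, so rows that do not move let the fingers close. It gives the time, the measured TCP pose, the force, the opening and the grip force at its end, in the units of the state.
- ctrl.observe(): the state, without advancing time (a new reading comes with each control period).
- ctrl.camera(name): name is "side" or "top"; returns the picture (400x640x3 uint8, blue, green, red); there is no depth.
- ctrl.calibration(name): a dict with "fx", "fy", "cx", "cy" (pixels), "rvec" (rotation vector, rad) and "tvec" (3), from world to camera coordinates, as OpenCV has them. Camera axes: x right, y down, z forward; pixel columns grow to the right and rows downward; lengths in mm; the calibration is good to about 2 mm. A picture is of the moment at which its call begins. calibration takes no time and is no camera call.
- ctrl.hand_in(): hands the job in; it is judged then, once.
The state is a dict: "clock": time; "joint_pos": joint angles; "joint_velocities": joint speeds; "joint_efforts": joint torques, N m; "tcp_pos": TCP position; "orientation": TCP orientation; "wrist_force": force on the tool from outside, world axes, zero at the start; "torque": the same for the moment, N m; "opening": opening from 0.0 (shut) to 1.0 (fully open); "grip_force": force on a finger pad.
Only numpy, scipy, OpenCV 4.12 (cv2) and the standard library are available. Lean on these libraries where they do the work, as an engineer would, in place of code of your own. Each camera call takes 0.05 s, during which the arm holds its last target. There are 200 camera calls.

TASK

The right-hand end of the wooden display board on the counter sticks out past its pigeonhole stand and has to be propped before more stock goes on it. Turn the red knob of the blue screw jack under that end clockwise (seen from above) until the jack's yellow pad just touches the underside of the board and bears on it, without jacking the board up off its stand, and then let go of the knob. The goods on the board must stay standing where they are, and the other things on the counter must be left alone.

Things in the scene. Friction and masses are not known exactly. Their poses are not given: they have to be found in the camera images.
- knob_grip (a point): Centre of the jack's red bar-shaped knob, on its upright turning axis, 72 mm above the counter. The bar is 54 mm long (point x axis), 16 mm thick (point y axis) and 30 mm high (56 to 86 mm above the counter), flat sides upright; it turns with the knob. A white dot on top marks its +x end.
- jack: Fixed blue screw jack; origin on the counter below the middle of the pad, z up. The knob axis is 220 mm from it along its -x axis (towards the robot), about 150 mm clear of the board's front edge and 115 mm of the platform. Under the knob bar: a steel spindle of 18 mm diameter, then a gearbox 54 mm square whose top is 36 mm above the counter.
- jack_knob (a joint): Angle of the red knob in rad, growing clockwise seen from above, stops at -0.1 and 6.2. Clockwise raises the pad by 5.0 mm per rad (about 31 mm per turn), anticlockwise lowers it. Light friction (0.12 N m); it stays where it is left, even under load, and may be turned back.
- pad_top (a point): Centre of the top face of the jack's yellow pad (200 mm along the jack's x, 70 mm across, flat, level), which sticks out by roughly 30 mm beyond both long edges of the board, so that the gap can be seen. It moves only up and down as the knob is turned. It starts roughly 4 to 17 mm below the board.
- jack_platform: The jack's blue platform with the yellow pad, 210 x 80 mm; origin at the centre of the pad's top face, z up. Carried by aluminium scissor links on a blue base that is fixed to the counter.
- shelf_under (a point): Point on the flat underside of the display board near the middle of its overhanging end, roughly above the pad (within about 25 mm sideways); z up, normal to the board. While the board lies on its stand it is level, so the gap is this point's height minus that of pad_top.
- shelf_board: Loose display board of light wood with red edging, 140 x 420 x 15 mm, about 0.75 kg; origin at the centre of its underside, long side along its y axis. It lies flat on the stand and overhangs it by about 160 mm at its -y end (to the robot's right). If the jack goes on after touching, that end is lifted and the board tilts.
- stand: Fixed pigeonhole stand of dark wood with red trim on levelling feet, 130 x 260 mm; its top, on which the board lies, is 150 mm above its origin. Origin on its middle axis, at the bottom of the feet as built (the feet may be screwed in, so up to 6 mm below the counter top). x axis away from the robot, z up.
- amber_bottle: Loose amber bottle, 44 mm diameter, 75 mm high, standing on the board over the stand; origin at the centre of its underside.
- carton: Loose white carton, 50 x 70 x 60 mm, standing on the board; origin at the centre of its underside.
- cream_jar: Loose green jar, 52 mm diameter, 50 mm high, standing on the board; origin at the centre of its underside.
- pen_pot: Black pot with pens, 72 mm diameter, 125 mm high over the pens, standing in front of the stand to the left of the knob; origin at the centre of its underside. A bystander.
- stapler: Red and black stapler, 130 x 34 x 50 mm, lying to the right of the jack; origin at the centre of its underside. A bystander.

How it is judged:
By the outcome, as a careful person would: the job done as asked, in the order asked, and still so for the second after the job is handed in, with the robot touching nothing.
It also fails if it takes over 54 s, if anything falls off the work surface, if the arm or the gripper's body presses on something with over 40 N, if the wrist force passes 120 N, or if a joint passes its speed limit or range.

## Working session

There is one attempt and no reset: what is moved stays moved. The work goes in short steps, Python scripts to look and compute and a shell command to move; the robot and the scene stay as the last step left them, time stands still between calls to the robot, and variables do not carry over. Pictures are saved under pics/ and viewed, at most 10 in all, crops included, and the job is handed in when it is done.

```bash
mkdir -p pics; python3 - <<'E'
from plant import ctrl
import cv2
for n in("side","top"):
    cv2.imwrite(f"pics/{n}0.png",ctrl.camera(n)); print(n,ctrl.calibration(n))
s=ctrl.observe(); print(s["clock"],s["tcp_pos"],s["orientation"],s["opening"],ctrl.grip_depth)
E
```

```text
side {'fx': 424.721084512407, 'fy': 424.721084512407, 'cx': 322.22386245543714, 'cy': 197.14685206119776, 'rvec': array([ 0.63275548, -2.61963521,  1.19607119]), 'tvec': array([501.25210435, 320.67295846, 737.57879804])}
top {'fx': 408.2163942511956, 'fy': 408.2163942511956, 'cx': 319.970652604144, 'cy': 195.17256270540284, 'rvec': array([ 2.14797958, -2.20457275,  0.08757361]), 'tvec': array([-43.90223895, 605.54377802, 957.91727318])}
0.1 [ 261.6160693  -594.08556562  230.02531312] [[ 9.15161550e-01  4.03085890e-01 -1.05011868e-03]
 [ 4.03087245e-01 -9.15159069e-01  2.13339965e-03]
 [-1.01082339e-04 -2.37569478e-03 -9.99997173e-01]] 1.0010942104335567 18.700000000000003
```

View pics/side0.png

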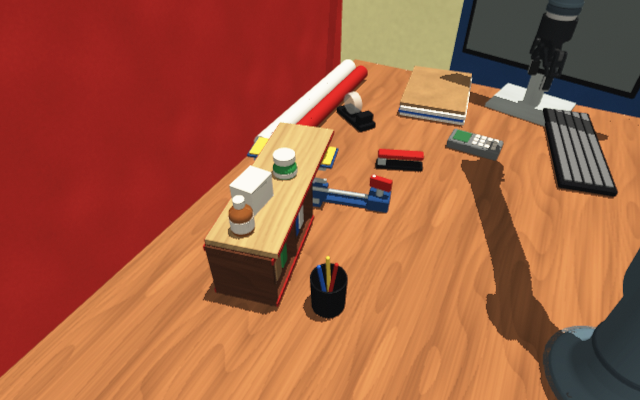

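View pics/top0.png

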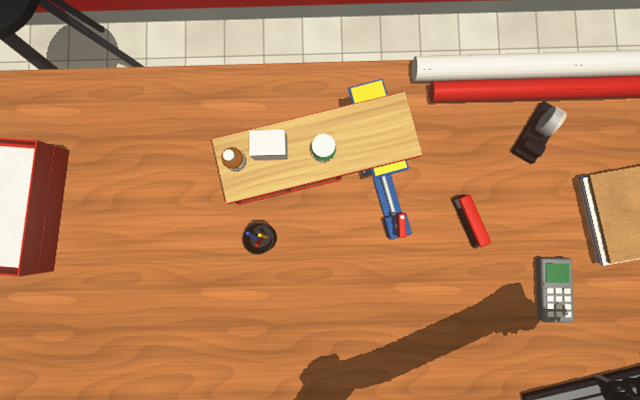

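```bash
python3 - <<'E'
import cv2,numpy as np
a=cv2.imread("pics/top0.png")[60:260,330:440]; b=cv2.imread("pics/side0.png")[115:225,240:400]
a=cv2.resize(a,None,fx=3,fy=3,interpolation=cv2.INTER_CUBIC); b=cv2.resize(b,None,fx=3,fy=3,interpolation=cv2.INTER_CUBIC)
c=np.zeros((600,a.shape[1]//1+b.shape[1]-20,3),np.uint8)[:, :800]
c=np.zeros((600,810,3),np.uint8);c[:,:330]=a;c[:330,330:]=b
cv2.imwrite("pics/c0.png",c[:,:800])
E
```

```text
(no output)
```

View pics/c0.png

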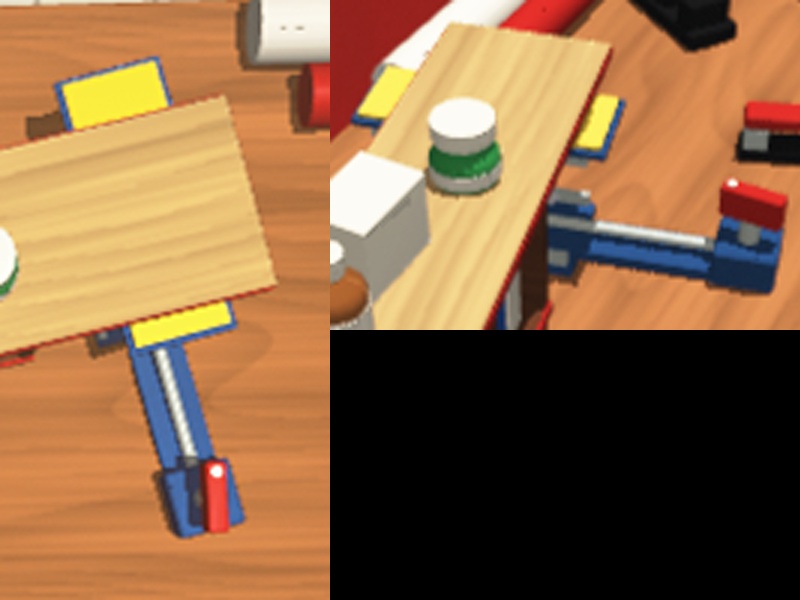

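```bash
cat >h.py <<'E'
import numpy as np,cv2
from plant import ctrl
def cam(n):
    c=ctrl.calibration(n);return np.array([[c["fx"],0,c["cx"]],[0,c["fy"],c["cy"]],[0,0,1]]),np.array(c["rvec"]),np.array(c["tvec"])
def back(n,uv,z):
    K,r,t=cam(n);R=cv2.Rodrigues(r)[0];C=-R.T@t;d=R.T@np.linalg.solve(K,[*uv,1]);return C+d*(z-C[2])/d[2]
def proj(n,P):
    K,r,t=cam(n);return cv2.projectPoints(np.array(P,float).reshape(-1,3),r,t,K,None)[0][:,0]
E
python3 - <<'E'
from h import *
T=lambda u,v:(330+u/3-.33,60+v/3-.33)
S=lambda u,v:(240+(u-330)/3-.33,115+v/3-.33)
k=[back("top",T(*p),86) for p in[(205,463),(228,461),(229,531),(206,533)]];c=np.mean(k,0)
print("knob",c,[np.linalg.norm(k[i]-k[i-1]) for i in range(4)],"dot",back("top",T(216,470),86),back("side",S(732,183),86))
d=(k[0]+k[1]-k[2]-k[3])/2;print("bar yaw",np.degrees(np.arctan2(d[1],d[0])))
for z in(125,132,140):
    p=[back("top",T(*q),z) for q in[(55,84),(158,57),(237,325),(130,352)]];m=np.mean(p,0);d=p[0]+p[1]-p[2]-p[3]
    print("pad",z,m,[round(np.linalg.norm(p[i]-p[i-1])) for i in range(4)],np.degrees(np.arctan2(d[1],d[0])),np.linalg.norm((m-c)[:2]))
for z in(150,162):
    p=[back("top",q,z) for q in[(213,140),T(225,96),T(275,287),(227,203)]];m=np.mean(p,0);print("board",z,m,[round(np.linalg.norm(p[i]-p[i-1])) for i in range(4)])
print("pot",back("top",(259,237),80),"stap",back("top",(470,221),40))
s=ctrl.observe();print(s["torque"],s["wrist_force"])
E
```

```text
knob [ 526.41643598 -242.04443976   86.        ] [np.float64(52.20829318257757), np.float64(17.315748767707987), np.float64(52.21793977299123), np.float64(17.232679468726648)] dot [ 546.53419601 -242.15533603   86.        ] [ 548.53050374 -246.32956076   86.        ]
bar yaw -1.62602261786233
pad 125 [ 741.5499653  -190.75455485  125.        ] [206, 79, 207, 80] 13.634688590631145 221.16303427774983
pad 132 [ 739.79878854 -189.73367682  132.        ] [204, 78, 205, 80] 13.634688590631145 219.70080633258414
pad 140 [ 737.79744368 -188.56695908  140.        ] [203, 77, 204, 79] 13.634688590631153 218.04075617613995
board 150 [696.05362879 -55.92680573 150.        ] [138, 423, 142, 422]
board 162 [693.60221632 -56.01733515 162.        ] [136, 417, 140, 416]
pot [508.48680202  80.21299374  80.        ] stap [ 532.65122898 -411.46254094   40.        ]
[-0.01641839  0.06042276 -0.04481171] [-0.18943587 -0.63531096 -0.46215827]
```

```bash
python3 -m crank '[8.5,3.84,-2.14,0,0,0,0, 8.5,3.84,-2.14,0,0,0,0, 8.5,3.84,-2.14,0,0,0,0, 8.5,3.84,-2.14,0,0,0,0, 8.5,3.84,-2.14,0,0,0,0]' 40; python3 -m crank '[8.5,3.84,-2.14,0,0,0,0, 8.5,3.84,-2.14,0,0,0,0, 8.5,3.84,-2.14,0,0,0,0, 8.5,3.84,-2.14,0,0,0,0, 8.5,3.84,-2.14,0,0,0,0]'; python3 -m crank '[8.5,0,0,0,0,0,0.145, 8.5,0,0,0,0,0,0.145, 8.5,0,0,0,0,0,0.145, 8.5,0,0,0,0,0,0]'; python3 -c "
from h import *
s=ctrl.observe();print(s['joint_pos'],s['orientation'])"
```

```text
clock: 0.6
tcp_pos: [395.0, -417.7, 230.7]
orientation: [[0.915, 0.403, -0.001], [0.403, -0.915, 0.001], [-0.0, -0.001, -1.0]]
wrist_force: [1.3, -0.5, -0.0]
opening: 0.996
grip_force: 0.0
clock: 1.1
tcp_pos: [527.5, -242.7, 230.8]
orientation: [[0.915, 0.403, -0.001], [0.403, -0.915, 0.0], [-0.001, -0.001, -1.0]]
wrist_force: [0.0, -0.8, -0.2]
opening: 0.995
grip_force: 0.0
clock: 1.5
tcp_pos: [526.7, -243.9, 230.6]
orientation: [[1.0, -0.02, -0.001], [-0.02, -1.0, 0.0], [-0.001, -0.0, -1.0]]
wrist_force: [0.6, 0.5, -0.1]
opening: 0.995
grip_force: 0.0
[ 27.57017338  14.93395112  -7.94377281 101.00518968   2.27385127
  64.29061655 -72.21989002] [[ 9.99807504e-01 -1.95786348e-02 -1.27741775e-03]
 [-1.95782401e-02 -9.99808276e-01  3.20739927e-04]
 [-1.28345249e-03 -2.95668594e-04 -9.99999133e-01]]
```

```bash
for i in 1 2 3 4; do python3 -m crank '[8.5,0,0,0,0,0,-0.149, 8.5,0,0,0,0,0,-0.149, 8.5,0,0,0,0,0,-0.149, 8.5,0,0,0,0,0,-0.149, 8.5,0,0,0,0,0,-0.149]' >/dev/null; done; python3 -m crank '[8.5,0,0,0,0,0,-0.149, 8.5,0,0,5,0,0,0, 8.5,0,0,5,0,0,0, 8.5,0,0,2,0,0,0, 8.5,0,0,0,0,0,0]'; python3 - <<'E'
from h import *
a=ctrl.camera("top")[60:260,330:440]; b=ctrl.camera("side")[115:225,240:400]
c=np.zeros((600,810,3),np.uint8);c[:,:330]=cv2.resize(a,None,fx=3,fy=3,interpolation=2);c[:330,330:]=cv2.resize(b,None,fx=3,fy=3,interpolation=2)
cv2.imwrite("pics/c1.png",c[:,:800])
E
```

```text
clock: 4.0
tcp_pos: [523.0, -243.1, 106.7]
orientation: [[-0.999, 0.03, -0.009], [0.03, 1.0, 0.004], [0.009, 0.004, -1.0]]
wrist_force: [-2.1, -0.1, -0.2]
opening: 0.996
grip_force: 0.0
```

View pics/c1.png

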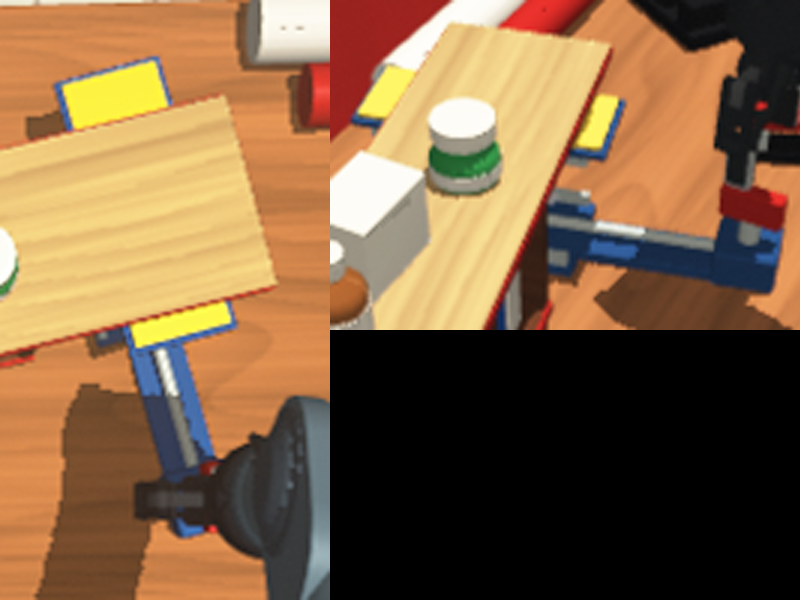

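```bash
python3 -m crank '[8.5,-0.4,-0.1,2.5,0,0,0, 8.5,0,0,2.5,0,0,0, 8.5,0,0,0,0,0,0, 8.5,0,0,0,0,0,0]'; python3 -m crank '[2.5,0,0,0,0,0,0, 2.5,0,0,0,0,0,0, 2.5,0,0,0,0,0,0, 2.5,0,0,0,0,0,0, 2.5,0,0,0,0,0,0]' 40;python3 -m crank '[1.0,0,0,0,0,0,0, 1.0,0,0,0,0,0,0, 1,0,0,0,0,0,0, 1,0,0,0,0,0,0, 1,0,0,0,0,0,0]' 40; python3 -c "
from h import *
s=ctrl.observe();print(s['joint_pos'],s['torque'])"
```

```text
clock: 4.5
tcp_pos: [532.4, -245.9, 63.1]
orientation: [[-0.999, 0.032, 0.002], [0.032, 0.999, -0.001], [-0.002, -0.001, -1.0]]
wrist_force: [0.9, 0.6, 0.6]
opening: 0.994
grip_force: 0.0
clock: 5.0
tcp_pos: [531.2, -245.4, 61.5]
orientation: [[-0.999, 0.033, 0.0], [0.033, 0.999, -0.0], [-0.0, -0.0, -1.0]]
wrist_force: [0.8, 0.3, 0.0]
opening: 0.294
grip_force: 0.0
clock: 5.5
tcp_pos: [531.6, -243.0, 61.8]
orientation: [[-1.0, 0.031, -0.0], [0.031, 1.0, 0.002], [0.0, 0.002, -1.0]]
wrist_force: [-1.2, 5.2, 6.2]
opening: 0.179
grip_force: 42.4
[ 43.914956    29.8410471  -28.50406759 106.41828906  18.35582641
  48.36790811  94.46840749] [1.02387003 0.31606197 0.05235947]
```

```bash
python3 -m crank '[3.5,0,0,0,0,0,0, 3.5,0,0,0,0,0,0, 3.5,0.45,0.25,0.5,0,0,0, 3.5,0,0,0,0,0,0, 3.5,0,0,0,0,0,0]'; python3 -m crank '[1.0,0,0,0,0,0,0, 1.0,0,0,0,0,0,0, 1,0,0,0,0,0,0, 1,0,0,0,0,0,0, 1,0,0,0,0,0,0]' 40; python3 - <<'E'
from h import *
s=ctrl.observe();print(s['joint_pos'],s['torque'])
for n in("top","side"):np.save(f"pics/{n}_ref.npy",np.mean([ctrl.camera(n) for _ in range(3)],0))
E
```

```text
clock: 6.0
tcp_pos: [525.9, -243.0, 55.7]
orientation: [[-0.999, 0.033, -0.001], [0.033, 0.999, 0.0], [0.001, 0.0, -1.0]]
wrist_force: [0.2, -0.3, 1.4]
opening: 0.41
grip_force: 0.0
clock: 6.5
tcp_pos: [526.8, -242.9, 56.4]
orientation: [[-0.999, 0.033, 0.0], [0.033, 0.999, -0.0], [-0.0, -0.0, -1.0]]
wrist_force: [-0.6, -0.4, 0.6]
opening: 0.176
grip_force: 43.7
[ 43.92150109  29.84126703 -28.29078511 107.21348717  18.66457385
  47.51802915  94.18024498] [-0.02508824  0.13060038  0.11491419]
```

```bash
cat >t.py <<'E'
from h import *
s=ctrl.observe();f=s
R=np.array(s['orientation']);print('q7',s['joint_pos'][6],'yaw',np.degrees(np.arctan2(R[1,0],R[0,0])),'tau',np.round(s['torque'],3),'F',np.round(s['wrist_force'],1),s['tcp_pos'],s['opening'])
g=[]
for n,(y0,y1,x0,x1) in dict(board_side=(112,195,240,335),pad_side=(128,175,315,352),board_top=(85,185,330,425),padfar_top=(75,95,345,388)).items():
    c=n.split('_')[1]
    if c not in [k[0] for k in g]: g.append((c,np.mean([ctrl.camera(c) for _ in range(2)],0)))
    im=dict(g)[c];ref=np.load(f'pics/{c}_ref.npy');a=im[y0:y1,x0:x1];b=ref[y0:y1,x0:x1]
    yel=lambda q:(q[...,2]>170)&(q[...,1]>170)&(q[...,0]<90)
    m=np.argwhere(yel(a));m0=np.argwhere(yel(b))
    print(n,'mad',round(float(np.abs(a-b).mean()),3),'yellow',len(m),m.mean(0) if len(m) else 0,len(m0))
np.save('pics/last_side.npy',dict(g)['side']);np.save('pics/last_top.npy',dict(g)['top'])
E
python3 -m crank '[1,0,0,0,0,0,0.1, 1,0,0,0,0,0,0.1, 1,0,0,0,0,0,0.1, 1,0,0,0,0,0,0.1, 1,0,0,0,0,0,0.1]'; python3 t.py;  python3 -m crank '[1,0,0,0,0,0,0.05, 1,0,0,0,0,0,0.05]';python3 t.py
```

```text
clock: 7.3
tcp_pos: [526.9, -242.4, 56.4]
orientation: [[-0.86, 0.511, 0.0], [0.511, 0.86, 0.0], [-0.0, 0.0, -1.0]]
wrist_force: [-1.7, 1.9, 1.2]
opening: 0.18
grip_force: 43.9
q7 68.55313053088224 yaw 149.2733242109816 tau [0.048 0.092 0.127] F [-1.7  1.9  1.2] [ 526.89958382 -242.40112826   56.39935082] 0.1804275999016991
board_side mad 1.519 yellow 32 [42.21875 66.375  ] 33
pad_side mad 3.418 yellow 24 [26.70833333 11.875     ] 26
board_top mad 0.932 yellow 683 [32.09516837 44.46998536] 677
padfar_top mad 5.05 yellow 348 [13.96264368 24.08333333] 332
clock: 7.7
tcp_pos: [527.0, -242.3, 56.4]
orientation: [[-0.807, 0.591, 0.0], [0.591, 0.807, 0.0], [-0.0, 0.001, -1.0]]
wrist_force: [0.3, 0.7, 2.4]
opening: 0.179
grip_force: 44.0
q7 63.675426583437364 yaw 143.78706144916165 tau [0.175 0.098 0.115] F [0.3 0.7 2.4] [ 526.95488313 -242.32423931   56.39901571] 0.17896618027279293
board_side mad 1.713 yellow 34 [42.08823529 67.58823529] 33
pad_side mad 3.834 yellow 26 [26.61538462 11.96153846] 26
board_top mad 1.059 yellow 684 [32.03508772 44.53216374] 677
padfar_top mad 6.004 yellow 352 [13.92329545 24.18465909] 332
```

```bash
python3 - <<'E'
import numpy as np,cv2
t=np.load('pics/last_top.npy').astype(np.uint8)[145:185,365:430]; s=np.load('pics/last_side.npy').astype(np.uint8)[115:175,300:355]
c=np.zeros((600,800,3),np.uint8)
a=cv2.resize(t,None,fx=6,fy=6,interpolation=cv2.INTER_CUBIC);b=cv2.resize(s,None,fx=7,fy=7,interpolation=cv2.INTER_CUBIC)
c[:240,:390]=a;c[:420,400:785]=b;cv2.imwrite('pics/c2.png',c[:430])
E
```

```text
(no output)
```

View pics/c2.png

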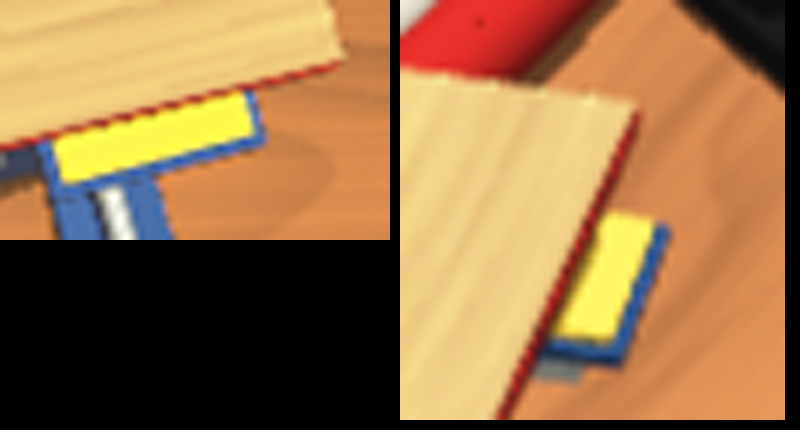

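```bash
cat >tri.py <<'E'
from h import *
def tri(pt,ps):
    P=[]
    for n in("top","side"):
        K,r,t=cam(n);P.append(K@np.c_[cv2.Rodrigues(r)[0],t])
    X=cv2.triangulatePoints(P[0],P[1],np.array(pt,float),np.array(ps,float));X=X[:3,0]/X[3]
    return X.round(1),(proj("top",X)[0]-pt).round(1)
T=lambda u,v:(365+u/6-.42,145+v/6-.42)
S=lambda u,v:(300+(u-400)/7-.43,115+v/7-.43)
if __name__=="__main__":
    print(tri(T(257,134),S(656,222)),tri(T(66,183),S(608,342)),tri(T(344,60),S(638,104)))
E
python3 tri.py
```

```text
(array([ 651.3, -248.3,  138.7]), array([-0.2, -0.4])) (array([ 635.8, -179.7,  137. ]), array([-0.2, -0.5])) (array([ 671.7, -273.6,  166.8]), array([-0.1, -0.2]))
```

```bash
for i in 1 2 3; do python3 -m crank '[1,0,0,0,0,0,0.12, 1,0,0,0,0,0,0.12, 1,0,0,0,0,0,0.12, 1,0,0,0,0,0,0.12, 1,0,0,0,0,0,0.12]'; python3 -c "
from h import *
s=ctrl.observe();print(s['torque'])"; done;  python3 -m crank '[1,0,0,0,0,0,0,1,0,0,0,0,0,0]';python3 t.py; python3 - <<'E'
import numpy as np,cv2
t=np.load('pics/last_top.npy').astype(np.uint8)[145:185,365:430]; s=np.load('pics/last_side.npy').astype(np.uint8)[115:175,300:355]
c=np.zeros((600,800,3),np.uint8)
a=cv2.resize(t,None,fx=6,fy=6,interpolation=cv2.INTER_CUBIC);b=cv2.resize(s,None,fx=7,fy=7,interpolation=cv2.INTER_CUBIC)
c[:240,:390]=a;c[:420,400:785]=b;cv2.imwrite('pics/c3.png',c[:430])
E
```

```text
clock: 8.4
tcp_pos: [527.3, -242.0, 56.4]
orientation: [[-0.33, 0.944, 0.001], [0.944, 0.33, 0.001], [0.0, 0.001, -1.0]]
wrist_force: [0.5, 2.0, 0.7]
opening: 0.183
grip_force: 43.9
[ 0.26495002 -0.03914901  0.1640991 ]
clock: 8.9
tcp_pos: [527.9, -242.0, 56.4]
orientation: [[0.261, 0.965, 0.002], [0.965, -0.261, 0.0], [0.001, 0.002, -1.0]]
wrist_force: [1.6, 1.6, -0.2]
opening: 0.179
grip_force: 43.7
[ 0.24740692 -0.25376723  0.18533783]
clock: 9.4
tcp_pos: [528.4, -242.3, 56.4]
orientation: [[0.76, 0.65, 0.003], [0.65, -0.76, -0.0], [0.002, 0.002, -1.0]]
wrist_force: [1.9, 1.0, -1.2]
opening: 0.179
grip_force: 43.6
[ 0.14010745 -0.44091164  0.12997284]
clock: 9.6
tcp_pos: [528.4, -242.3, 56.4]
orientation: [[0.757, 0.653, 0.003], [0.654, -0.757, -0.0], [0.002, 0.002, -1.0]]
wrist_force: [3.9, 0.4, -2.5]
opening: 0.181
grip_force: 43.3
q7 -27.924321107557144 yaw 40.80636309419401 tau [ 0.234 -0.803 -0.102] F [ 3.9  0.4 -2.5] [ 528.37045563 -242.29016444   56.43222066] 0.18121697645761384
board_side mad 4.26 yellow 35 [37.57142857 56.6       ] 33
pad_side mad 10.279 yellow 21 [23.38095238 12.80952381] 26
board_top mad 3.016 yellow 685 [30.26715328 44.61313869] 677
padfar_top mad 18.18 yellow 405 [13.18765432 24.66419753] 332
```

View pics/c3.png

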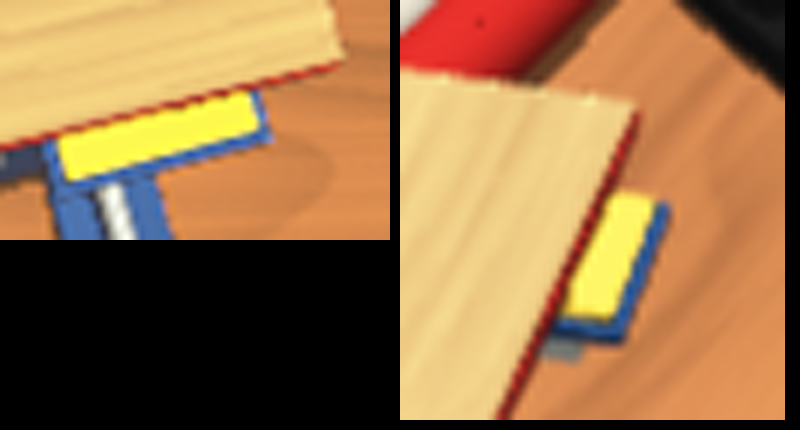

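```bash
cat >w.py <<'E'
from h import *
P=dict(corner=(118,140,300,345),jar=(140,182,268,302),edge=(125,200,235,262),ctrl=(60,130,395,475),pad=(143,172,320,350))
im=[ctrl.camera("side").astype(float) for _ in range(4)];m=np.mean(im,0);ref=np.load('pics/side_ref.npy')
print('noise',round(float(np.std(im[0]-im[1])),2),end=' ')
for n,(a,b,c,d) in P.items():
    r=cv2.GaussianBlur(ref[a:b,c:d],(0,0),1);q=cv2.GaussianBlur(m[a:b,c:d],(0,0),1)
    gy,gx,_=np.gradient(r);A=np.c_[gx.ravel(),gy.ravel()]
    s=np.linalg.lstsq(A,(r-q).ravel(),rcond=None)[0];print(n,s.round(3),end=' ')
s=ctrl.observe();R=np.array(s['orientation']);print('\nyaw',round(np.degrees(np.arctan2(R[1,0],R[0,0])),1),'tauz',[round(float(ctrl.observe()['torque'][2]),3)],'F',np.round(s['wrist_force'],1))
E
python3 w.py; python3 -m crank '[1,0,0,0,0,0,0.08,1,0,0,0,0,0,0.08,1,0,0,0,0,0,0.08,1,0,0,0,0,0,0.08,1,0,0,0,0,0,0]'|tail -3; python3 w.py;python3 -m crank '[1,0,0,0,0,0,0.06,1,0,0,0,0,0,0]'|tail -3; python3 w.py
```

```text
noise 0.76 corner [-0.006  0.008] jar [ 0.001 -0.001] edge [-0.124 -0.547] ctrl [-0.073  0.048] pad [-0.173 -1.386] 
yaw 40.8 tauz [-0.001] F [ 4.2  1.8 -3.2]
wrist_force: [5.4, 0.0, -3.4]
opening: 0.178
grip_force: 43.1
noise 0.81 corner [-0.017  0.02 ] jar [ 0.002 -0.003] edge [-0.201 -0.507] ctrl [-0.028  0.075] pad [-0.26  -1.169] 
yaw 22.4 tauz [-0.15] F [ 5.4  0.8 -3.2]
wrist_force: [6.0, -0.1, -3.7]
opening: 0.178
grip_force: 43.1
noise 0.77 corner [-0.018  0.021] jar [ 0.002 -0.002] edge [-0.214 -0.497] ctrl [-0.01   0.084] pad [-0.26  -1.143] 
yaw 18.9 tauz [-0.111] F [ 5.7  0.1 -3.3]
```

```bash
sed -i 's/range(4)/range(2)/; s/edge=.*ctrl=/ctrl=/' w.py
for i in 1 2 3; do python3 -m crank '[1,0,0,0,0,0,0.05,1,0,0,0,0,0,0.05,1,0,0,0,0,0,0]' >/dev/null; python3 w.py; done
```

```text
noise 0.81 corner [-0.019  0.022] jar [ 0.002 -0.002] ctrl [-0.002  0.089] pad [-0.318 -1.065] 
yaw 13.2 tauz [-0.071] F [ 5.4  0.1 -3.9]
noise 0.81 corner [-0.02   0.022] jar [ 0.003 -0.001] ctrl [0.012 0.094] pad [-0.363 -1.006] 
yaw 7.5 tauz [-0.088] F [ 6.7  0.5 -4.1]
noise 0.84 corner [-0.017  0.02 ] jar [ 0.002 -0.003] ctrl [0.026 0.1  ] pad [-0.398 -0.935] 
yaw 1.7 tauz [-0.109] F [ 5.8 -0.5 -5.3]
```

```bash
for i in 1 2 3; do python3 -m crank '[1,0,0,0,0,0,0.07,1,0,0,0,0,0,0]' >/dev/null; python3 w.py; done
```

```text
noise 0.82 corner [-0.019  0.021] jar [ 0.001 -0.002] ctrl [0.042 0.105] pad [-0.413 -0.873] 
yaw -2.3 tauz [-0.134] F [ 6.7 -0.2 -4.3]
noise 0.83 corner [-0.018  0.02 ] jar [ 0.002 -0.002] ctrl [0.051 0.11 ] pad [-0.432 -0.831] 
yaw -6.3 tauz [-0.067] F [ 6.  -1.  -4.2]
noise 0.82 corner [ 0.005 -0.022] jar [ 0.003 -0.034] ctrl [0.057 0.112] pad [-0.447 -0.776] 
yaw -10.3 tauz [-0.071] F [ 5.8 -0.5 -4.2]
```

```bash
python3 -m crank '[1,0,0,0,0,0,0.07,1,0,0,0,0,0,0]' >/dev/null; python3 w.py
```

```text
noise 0.8 corner [ 0.067 -0.185] jar [-0.042 -0.159] ctrl [0.069 0.117] pad [-0.474 -0.753] 
yaw -14.3 tauz [-0.072] F [ 6.9 -0.9 -4.4]
```

```bash
python3 -m crank '[1,0,0,0,0,0,-0.06,1,0,0,0,0,0,0]' >/dev/null; python3 w.py
```

```text
noise 0.81 corner [ 0.019 -0.041] jar [ 0.    -0.036] ctrl [0.057 0.113] pad [-0.446 -0.776] 
yaw -10.8 tauz [0.124] F [ 4.9 -0.1 -4. ]
```

```bash
python3 -m crank '[4,0,0,0,0,0,0,4,0,0,0,0,0,0,4,0,0,0,0,0,0,4,0,0,-2,0,0,0,4,0,0,-5,0,0,0]'; python3 -m crank '[4,0,0,-5,0,0,0,4,0,0,-5,0,0,0,4,0,0,0,0,0,0,4,0,0,0,0,0,0]'; python3 w.py; python3 - <<'E'
from h import *
a=ctrl.camera("top")[60:260,200:440]; b=ctrl.camera("side")[100:320,200:440]
cv2.imwrite("pics/c4.png",np.hstack([cv2.resize(a,(400,333)),cv2.resize(b,(400,333))]))
E
```

```text
clock: 14.3
tcp_pos: [521.3, -241.0, 121.8]
orientation: [[0.982, -0.19, -0.013], [-0.19, -0.982, 0.004], [-0.013, -0.001, -1.0]]
wrist_force: [0.8, 0.0, -0.1]
opening: 0.468
grip_force: 0.0
clock: 14.7
tcp_pos: [527.1, -243.5, 228.2]
orientation: [[0.982, -0.19, 0.003], [-0.19, -0.982, -0.001], [0.003, 0.0, -1.0]]
wrist_force: [-0.0, 0.4, -0.1]
opening: 0.471
grip_force: 0.0
noise 2.45 corner [-0.015  0.005] jar [ 0.004 -0.04 ] ctrl [-0.159 -0.126] pad [-0.442 -0.773] 
yaw -11.0 tauz [0.037] F [-0.2 -0.1 -1.4]
```

View pics/c4.png

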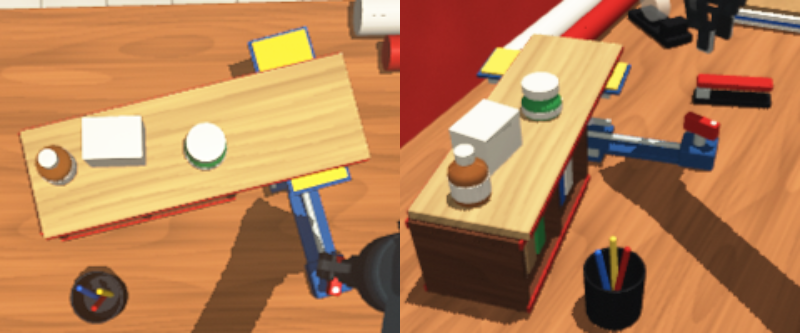

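The picture shows all three goods standing in place, the pad against the board and the gripper clear of the knob. The jar's shift of -0.04 px is unchanged, so contact has held.

```bash
python3 -c "
from plant import ctrl
print(ctrl.hand_in())"
```

```text
the job is handed in; nothing more can be done
None
```

The job is handed in: the jack's pad bears on the underside of the board (lifted by roughly 0.1 mm, judged from the camera images), the knob is released, and the goods are still standing where they were.

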